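# Sweep the small brass fittings off the board into the parts tray

### The job

Clear the work board: with closed fingers, sweep the three low brass fittings (the ring collar, the domed rosette and the stubby end cap) across the board and over its end so that all three drop into the metal parts tray. Leave the tall finial and the little oil bottle standing where they are among them, and do not pick anything up.

Things in the scene. Friction and masses are not known exactly. Their poses are not given: they have to be found in the camera images.
- board: Raised work board covered in grey felt, fixed, flat, no rim: 275 mm along its x, 220 mm along its y, top 45 mm above the table. Origin: centre of its underside. The tray stands at one of its y ends (+y or -y, it varies), the punch rack at the other. Fittings, finial and bottle stand in lanes about 54 mm apart along its x, in any order, within 35 mm of its middle along y.
- tray: Open rectangular aluminium parts tray, fixed: 270 mm along its x by 120 mm along its y, 38 mm high outside, walls and floor 4 mm thick, axes parallel to the board's. Its long side stands 1.5 mm from the board's end, its rim 7 mm lower than the board's top. Origin: centre of its underside, 171.5 mm from the board's centre.
- rack: Dark wooden punch rack, fixed: block 240 mm (x) by 75 mm (y) by 45 mm high with steel punches standing up to 91 mm above the table; 24 mm beyond the board's end, across the board from the tray. Origin: centre of its underside, 171.5 mm from the board's centre. Leave alone.
- collar: Brass ring, 36 mm outside, 25 mm bore, 12 mm high, lying flat on the board, loose (35 to 70 g). Origin: centre of its underside; z up along its axis.
- rosette: Domed brass rosette, 36 mm diameter, 14.5 mm high at the middle, upright edge 9 mm high, loose, dome up (about 42 to 84 g). Origin: centre of its underside; z up along its axis.
- endcap: Stubby brass end cap, 32 mm diameter and 14 mm high with an 18 mm boss 4 mm higher, loose (about 50 to 100 g). Origin: centre of its underside; z up along its axis.
- finial: Tall slim brass finial, 26 mm diameter foot, 55 mm high, standing loose on the board: must stay standing in place. Origin: centre of its underside, z up.
- oiler: Small round amber oil bottle with white cap, 27 mm diameter, 58 mm high, standing loose on the board: must stay standing in place. Origin: centre of its underside, z up.

How it is judged (in metres and radians):
At the end, for the whole second after the job is handed in: Collar, rosette and end cap all lie in the tray, at rest (slower than 20 mm/s): origin inside the tray's walls (within 130 mm of its centre along x and 55 mm along y) and lower than 34 mm above the table. Finial and oil bottle stand within 15 mm of where they started and tilted less than 0.2 rad (x of collar in the frame of tray between -0.13 and 0.13 m and y of collar in the frame of tray between -0.055 and 0.055 m and height (world z) of each of collar, rosette, endcap below 0.034 m and linear speed of each of collar, rosette, endcap below 0.02 m/s and x of rosette in the frame of tray between -0.13 and 0.13 m and y of rosette in the frame of tray between -0.055 and 0.055 m and x of endcap in the frame of tray between -0.13 and 0.13 m and y of endcap in the frame of tray between -0.055 and 0.055 m and distance of each of finial, oiler from where it was at the start of the episode below 0.015 m and angle between each of finial, oiler's own z axis and vertical below 0.2 rad); the robot touches nothing.
It fails at once if a collar, rosette or end cap is lifted (origin more than 17 mm above the board's top) (height (world z) of any of collar, rosette, endcap above 0.062 m).
It fails at once if the finial is pushed more than 15 mm from its place or tipped (distance of finial from where it was at the start of the episode above 0.015 m or angle between finial's own z axis and vertical above 0.3 rad).
It fails at once if the oiler is pushed more than 15 mm from its place or tipped (distance of oiler from where it was at the start of the episode above 0.015 m or angle between oiler's own z axis and vertical above 0.3 rad).
It also fails if it takes over 58 s, if anything falls off the work surface, if the arm or the gripper's body presses on something with over 40 N, if the wrist force passes 120 N, or if a joint passes its speed limit or range.

### The arm

A 6-joint arm with a two-finger parallel gripper is mounted at the origin on the work surface. World frame = base frame: x ahead of the robot, y to its left, z up, the work surface at z = 0. Lengths are in mm, angles in rad, forces in N, time in s.
With the tool pointing down it reaches from about 275 to 1000 mm from the base axis. Payload 8.4 kg.
Tool frame: the origin (TCP) lies at the very end of the fingers, on their centre line; the grasp point (between the pads) lies 19 mm behind it; z points along the fingers, y is the line along which they close (so a half turn about z gives the same grasp; the last joint's range is limited). The gripper opens to 85 mm and grips with 20 to 120 N. Pads are 22 mm wide; open, the fingers measure 114 mm over their backs; the gripper's body (76 mm by 85 mm) begins 54 mm behind the grasp point. The pads swing forward as they close: fully open they stand 13 mm farther back than shut.
Start: joints at [1.124, 0.353, 1.633, -0, 1.155, -0.002], TCP at [268.922, 564.188, 199.881] pointing down, gripper open.
Joint ranges: [-2.63, 2.63], [-0.92, 2.1], [0.06, 2.66], [-1.3, 4.44], [0, 2.69], [-3.02, 3.02]. Speed limits (rad/s): [2.22, 2.22, 2.79, 3.14, 3.14, 3.14].

### API

Orientations are given as [roll, pitch, yaw] about the fixed x, y, z axes, in that order (R = Rz(yaw) Ry(pitch) Rx(roll)).
In Python, from rig import telemetry, imaging, r gives the robot as it stands. The module is installed in compiled form; this text tells all that it offers.
- The arm moves only by the tool step_arm, never from a script. Its argument "moves" is a list of rows, each a list of 3 entries, a list of its own where there are three numbers: the turn, a rotation vector about the tool's x, y, z scaled (see below), then the shift along the tool's x, y, z scaled (see below), then the opening, from -1 (shut) to 1 (fully open). A call has 1 to 8 rows; each row is the pose to reach, as a shift and turn from the pose commanded when the call began, along the tool's axes at that moment; what a row does not reach only later rows make up. The controller multiplies each number of a shift by 200 mm and each number of a turn by 45 degrees. A row lasts 1/10 s, in which the tool goes at most 50 mm and 8.59 degrees, less where a joint would pass 70% of its speed; a pose out of reach is approached as far as the arm can. A call with a number of a shift or a turn outside -1 to 1 is refused whole. A call with a gripper value outside its range is refused whole. The fingers move at their own pace and stop on an object; "squeeze" is the grip in N (left out, the last holds). Time passes only in rows, so rows that repeat a pose let the fingers close. It gives the time, the measured TCP pose, the force, the opening and the grip force at its end, in the units of the state.
- telemetry.sense(): the state, without advancing time (a new reading comes with each control period).
- imaging.grab_frame(name): name is "side" or "top" or "wrist"; returns the picture (480x640x3 uint8, red, green, blue); there is no depth.
- imaging.calibration(name): a dict with "fx", "fy", "cx", "cy" (pixels), "cam_to_world" (4x4, takes a point from camera to world coordinates). Camera axes: x right, y up, looking along -z (the intrinsics and any distortion apply to the point x, -y, -z); pixel columns grow to the right and rows downward; lengths in mm; the calibration is good to about 2 mm. The wrist camera is an equidistant fisheye: a pixel r from the principal point sees the ray r / f radians off the axis. A picture is of the moment at which its call begins: read the wrist's pose just before it. calibration takes no time and is no camera call; for the wrist camera it gives the pose at the moment of the call.
- r.sign_off(): hands the job in; it is judged then, once.
Trained networks look in the newest picture that a camera, given by its name, has taken for a name from the list of things; names that differ only in an ending like _2 or _b are one class to them, and where a whole thing is asked for, a point or a joint stands for the part that bears it (a point fixed in the world has none). Each returns a list of dicts, best first, with "conf" (0 to 1); they miss things now and then, are a little off and sometimes report something else, mostly with a low value. They report only what shows in the picture. A call takes as long as a camera call.
- imaging.recognise(camera, name): "extent" ([left, top, width, height] in pixels, round what is visible of it).
- imaging.mark_of(camera, name): "xy" ([column, row] in pixels: a listed point, or the origin of a listed thing).
The state is a dict: "clock": time; "qpos": joint angles; "qvel": joint speeds; "joint_efforts": joint torques, N m; "eef_pos": TCP position; "tcp_rot": TCP orientation; "contact_force": force on the tool from outside, world axes, zero at the start; "wrist_torque": the same for the moment, N m; "opening": opening from 0.0 (shut) to 1.0 (fully open); "grasp_force": force on a finger pad.
Only numpy, scipy, OpenCV 4.12 (cv2) and the standard library are available. Lean on these libraries where they do the work, as an engineer would, in place of code of your own. Each camera call takes 0.05 s, during which the arm holds its last target. There are 200 camera calls.

## Working session

There is one attempt and no reset: what is moved stays moved. The work goes in short steps, Python scripts to look and compute and a tool call to move; the robot and the scene stay as the last step left them, time stands still between calls to the robot, and variables do not carry over. Pictures are saved under pics/ and viewed, at most 10 in all, crops included, and the job is handed in when it is done.

Besides the shell and the picture viewer there is one more tool, called after ">>>" as name(argument=value, ...) on one line, values as JSON. step_arm: Moves the arm, as the interface text tells. Its arguments: {"type":"object","properties":{"moves":{"type":"array"},"squeeze":{"type":"number"}},"required":["moves"]}

```bash
mkdir -p pics; cat > h.py <<'E'
import numpy as np, cv2
from rig import telemetry, imaging, r
def ray(cam,uv):
    c=imaging.calibration(cam); M=np.array(c["cam_to_world"])
    d=np.array([(uv[0]-c["cx"])/c["fx"],-(uv[1]-c["cy"])/c["fy"],-1.0])
    return M[:3,3],M[:3,:3]@d
def onplane(cam,uv,z):
    o,d=ray(cam,uv); return o+d*(z-o[2])/d[2]
def proj(cam,p):
    c=imaging.calibration(cam); M=np.array(c["cam_to_world"])
    q=M[:3,:3].T@(np.array(p)-M[:3,3]); return [c["cx"]+c["fx"]*q[0]/-q[2], c["cy"]-c["fy"]*q[1]/-q[2]]
E
python3 - <<'E'
from h import *
s=telemetry.sense(); print(s["clock"],s["eef_pos"],s["tcp_rot"],s["opening"])
for cam in ("top","side"):
    im=imaging.grab_frame(cam); cv2.imwrite(f"pics/{cam}0.png",im[:,:,::-1])
    c=imaging.calibration(cam);print(cam,{k:np.round(v,3).tolist() for k,v in c.items()})
    for n,z in dict(board=0,tray=0,rack=0,collar=45,rosette=45,endcap=45,finial=45,oiler=45).items():
        for d in imaging.mark_of(cam,n)[:2]: print(cam,n,round(d["conf"],2),np.round(d["xy"]),np.round(onplane(cam,d["xy"],z),1))
print(telemetry.sense()["clock"])
E
```

```text
0.0 [268.66590663 563.71895953 199.15028299] [-3.14017011e+00 -8.68576884e-07  2.69684654e+00] 1.0000326985241077
top {'fx': 520.861, 'fy': 520.861, 'cx': 327.169, 'cy': 237.375, 'cam_to_world': [[-0.007, 0.986, -0.166, 399.456], [-1.0, -0.008, -0.007, 36.418], [-0.009, 0.166, 0.986, 870.067], [0.0, 0.0, 0.0, 1.0]]}
top board 0.92 [319. 246.] [531.4  56.2   0. ]
top rack 0.82 [219. 229.] [561.4 227.4   0. ]
top collar 0.48 [321. 241.] [531.9  52.9  45. ]
top rosette 0.71 [335. 209.] [583.9  30.1  45. ]
top rosette 0.22 [344. 182.] [629.1  13.6  45. ]
top endcap 0.86 [346. 181.] [630.6  11.5  45. ]
top finial 0.78 [301. 311.] [420.7  85.1  45. ]
top oiler 0.78 [326. 278.] [473.   45.1  45. ]
side {'fx': 539.356, 'fy': 539.356, 'cx': 323.446, 'cy': 239.377, 'cam_to_world': [[0.74, 0.453, -0.497, 181.196], [-0.672, 0.488, -0.556, -359.524], [-0.01, 0.746, 0.666, 525.987], [0.0, 0.0, 0.0, 1.0]]}
side board 0.61 [313. 258.] [536.2  60.4   0. ]
side tray 0.84 [388. 343.] [ 504.3 -112.5    0. ]
side rack 0.89 [253. 197.] [557.9 232.1   0. ]
side collar 0.63 [316. 236.] [536.9  54.4  45. ]
side rosette 0.94 [350. 231.] [578.4  30.5  45. ]
side rosette 0.54 [284. 261.] [475.1  45.4  45. ]
side endcap 0.78 [390. 221.] [633.4   8.1  45. ]
side finial 0.66 [239. 265.] [427.9  79.9  45. ]
side oiler 0.94 [287. 262.] [476.8  42.1  45. ]
0.9
```

View pics/top0.png

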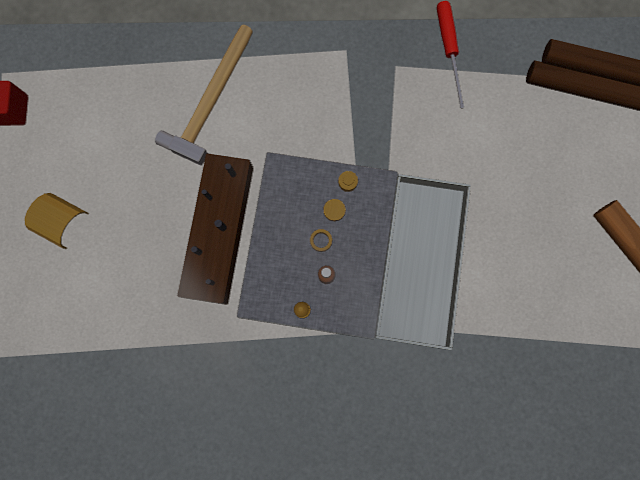

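View pics/side0.png

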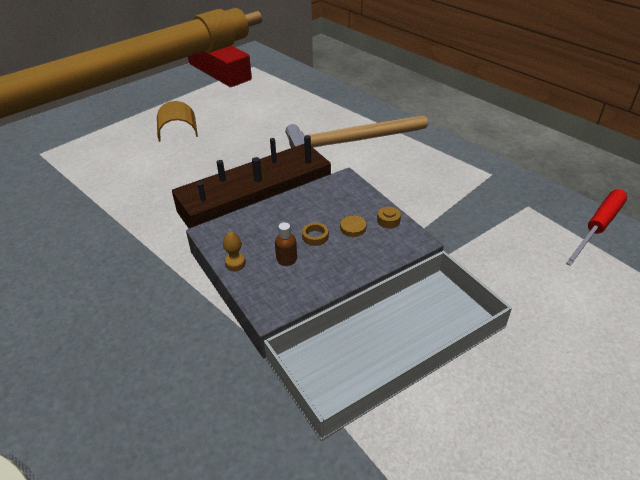

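The top view shows the endcap at (348,181), rosette (334,210), collar (321,240), oiler (326,274) and finial (302,310). The tray is to the right (world -y) and the rack to the left. The side view agrees. Next I'll get the board yaw and plan the sweep lines.

```bash
cat >> h.py <<'E'
from scipy.spatial.transform import Rotation as Ro
def rel(p,yaw,base=None):
    "moves entries (turn, shift) from current pose to TCP p, pointing down with yaw"
    s=telemetry.sense(); R0=Ro.from_euler('xyz',s["tcp_rot"]); R1=Ro.from_euler('xyz',[np.pi,0,yaw])
    return np.round((R0.inv()*R1).as_rotvec()/np.radians(45),3), np.round(R0.inv().apply(np.array(p)-s["eef_pos"])/200,3)
E
python3 - <<'E'
from h import *
im=cv2.imread("pics/top0.png")
cs=[(267,153),(398,171),(377,338),(238,318)]
P=[onplane("top",c,45)[:2] for c in cs]; print(np.round(P,1))
C=np.mean(P,0); ex=(P[0]+P[1]-P[2]-P[3]);ex/=np.linalg.norm(ex); ey=(P[0]+P[3]-P[1]-P[2]);ey/=np.linalg.norm(ey)
print("C",C,"yaw",np.degrees(np.arctan2(ex[1],ex[0])),np.degrees(np.arctan2(-ey[0],ey[1])))
hsv=cv2.cvtColor(im,cv2.COLOR_BGR2HSV)
m=((hsv[...,1]>110)&(hsv[...,2]>60)).astype(np.uint8); m[:150]=0;m[330:]=0;m[:,:260]=0;m[:,400:]=0
n,l,st,ce=cv2.connectedComponentsWithStats(cv2.morphologyEx(m,cv2.MORPH_CLOSE,np.ones((9,9))))
yaw=np.arctan2(ex[1],ex[0]); 
for i in range(1,n):
    if st[i,4]>60:
        ct,rr=cv2.minEnclosingCircle(np.argwhere(l==i)[:,::-1].astype(np.int32)); p=onplane("top",ct,53)[:2]
        print(ct,rr,st[i],np.round(p,1),"board frame",np.round([(p-C)@ex,(p-C)@ey],1))
E
```

```text
[[680.2 141.1]
 [647.4 -74.3]
 [378.7 -33.8]
 [411.  183.3]]
C [529.32957633  54.0748919 ] yaw -8.737933789323764 -8.559191290159081
(347.60205078125, 179.88775634765625) 9.831711769104004 [338 171  20  19 294] [630.8   8.8] board frame [107.2 -29.7]
(333.99383544921875, 209.4629669189453) 10.986831665039062 [324 199  21  22 369] [582.   31.3] board frame [ 55.5 -14.7]
(320.77630615234375, 239.6644744873047) 11.020039558410645 [310 229  22  22 209] [533.   52.7] board frame [ 3.9 -0.8]
(325.5, 273.5) 7.905794143676758 [318 266  15  16 175] [479.1  45.6] board frame [-48.4 -15.9]
(301.81884765625, 309.44927978515625) 8.19357967376709 [294 302  17  16 208] [423.3  82.7] board frame [-109.1   12.6]
```

```bash
python3 - <<'E'
from h import *
print(rel((450,310,170),2.991))
E
```

```text
(array([ 0.   , -0.   , -0.375]), array([-1.364, -0.758,  0.149]))
```

>>> step_arm(moves=[[[0,0,-0.1],[-0.1,-0.055,0],-1],[[0,0,-0.2],[-0.3,-0.16,0.0],-1],[[0,0,-0.3],[-0.5,-0.28,0.0],-1],[[0,0,-0.375],[-0.7,-0.4,0.0],-1],[[0,0,-0.375],[-0.88,-0.5,0.0],-1],[[0,0,-0.375],[-0.95,-0.55,0.0],-1],[[0,0,-0.375],[-0.95,-0.55,0.0],-1]])

```text
clock: 1.6
eef_pos: [394.0, 381.5, 200.0]
tcp_rot: [-3.141, 0.0, 2.988]
contact_force: [0.8, 0.1, -0.2]
opening: -0.004
grasp_force: 0.0
```

```bash
cat >> h.py <<'E'
C=np.array([529.3,54.1]); Y=-0.151
def bw(x,y,z): return [*(C+Ro.from_euler('z',Y).apply([x,y,0])[:2]),z]
def wb(p): return np.round(Ro.from_euler('z',-Y).apply([p[0]-C[0],p[1]-C[1],0])[:2],1)
E
python3 - <<'E'
from h import *
s=telemetry.sense();print(s["clock"],s["eef_pos"],s["tcp_rot"],s["opening"],wb(s["eef_pos"]))
print(rel(bw(107,18,150),2.991))
E
```

```text
1.6 [394.0200626  381.54103278 200.01592944] [-3.14144934e+00  9.78131915e-05  2.98834255e+00] -0.003859997843816014 [-183.   303.4]
(array([-0.   ,  0.   , -0.003]), array([-1.453, -1.424,  0.25 ]))
```

Next I move to above the endcap start, at z 150. I keep the yaw as is.

>>> step_arm(moves=[[[0,0,0],[-0.1,-0.1,0.0],-1],[[0,0,0],[-0.25,-0.25,0.0],-1],[[0,0,0],[-0.42,-0.42,0.05],-1],[[0,0,0],[-0.6,-0.6,0.1],-1],[[0,0,0],[-0.75,-0.75,0.15],-1],[[0,0,0],[-0.9,-0.9,0.2],-1],[[0,0,0],[-1,-1,0.25],-1],[[0,0,0],[-1,-1,0.25],-1]])

```text
clock: 2.4
eef_pos: [562.0, 154.2, 148.5]
tcp_rot: [-3.141, -0.001, 2.989]
contact_force: [-0.4, 0.2, 0.3]
opening: -0.001
grasp_force: 0.0
```

>>> step_arm(moves=[[[0,0,0],[-0.1,-0.1,0.0],-1],[[0,0,0],[-0.25,-0.24,0.0],-1],[[0,0,0],[-0.4,-0.37,0.0],-1],[[0,0,0],[-0.453,-0.424,0.0],-1],[[0,0,0],[-0.453,-0.424,0.0],-1],[[0,0,0],[-0.453,-0.424,0.0],-1]])

```text
clock: 3.0
eef_pos: [637.1, 59.6, 149.7]
tcp_rot: [3.141, -0.001, 2.992]
contact_force: [-0.8, -0.2, 0.5]
opening: -0.002
grasp_force: 0.0
```

```bash
python3 - <<'E'
from h import *
s=telemetry.sense();print(s["clock"],s["eef_pos"],s["tcp_rot"],wb(s["eef_pos"]))
print(rel(bw(107,18,49),2.991))
im=imaging.grab_frame("side"); cv2.imwrite("pics/side1.png",im[:,:,::-1])
t=imaging.grab_frame("top"); cv2.imwrite("pics/top1.png",t[:,:,::-1])
E
```

```text
3.0 [637.06340333  59.62121246 149.69294014] [ 3.14107946e+00 -1.03364440e-03  2.99152675e+00] [105.7  21.7]
(array([ 0.001, -0.001,  0.001]), array([-0.007, -0.019,  0.503]))
```

View pics/side1.png

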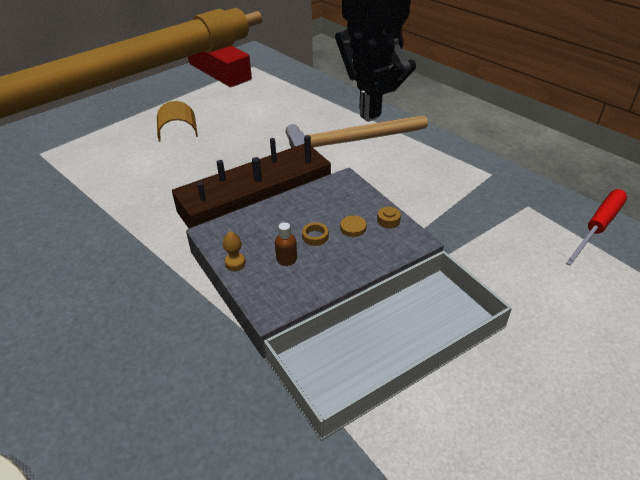

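The side view shows the closed fingertip at (370,115), hovering high behind the endcap lane at (388,216). All parts are undisturbed. I descend and sweep the endcap.

>>> step_arm(moves=[[[0,0,0],[-0.005,0,0.1],-1],[[0,0,0],[-0.005,0,0.25],-1],[[0,0,0],[-0.005,0,0.4],-1],[[0,0,0],[-0.005,0,0.48],-1],[[0,0,0],[-0.005,0,0.5],-1],[[0,0,0],[-0.005,0,0.5],-1]])

```text
clock: 3.7
eef_pos: [638.6, 58.4, 50.0]
tcp_rot: [-3.142, -0.0, 2.992]
contact_force: [0.2, -0.1, -0.6]
opening: 0.002
grasp_force: 0.0
```

>>> step_arm(moves=[[[0,0,0],[0,-0.03,0],-1],[[0,0,0],[0,-0.08,0],-1],[[0,0,0],[0,-0.14,0],-1],[[0,0,0],[0,-0.2,0],-1],[[0,0,0],[0,-0.26,0],-1],[[0,0,0],[0,-0.32,0],-1],[[0,0,0],[0,-0.37,0],-1],[[0,0,0],[0,-0.4,0],-1]])

```text
clock: 4.5
eef_pos: [626.6, -22.5, 49.9]
tcp_rot: [-3.141, -0.0, 2.99]
contact_force: [1.1, 0.3, -0.1]
opening: 0.0
grasp_force: 0.0
```

```bash
python3 - <<'E'
from h import *
s=telemetry.sense();print(s["clock"],s["eef_pos"],s["contact_force"],wb(s["eef_pos"]))
print(rel(bw(107,-140,49),2.991))
im=imaging.grab_frame("side"); cv2.imwrite("pics/side2.png",im[:,:,::-1])
E
```

```text
4.5 [626.60890288 -22.45260892  49.86987197] [ 1.05388521  0.26698001 -0.07755262] [107.7 -61. ]
(array([-0.   , -0.   , -0.001]), array([ 0.004, -0.395,  0.004]))
```

View pics/side2.png

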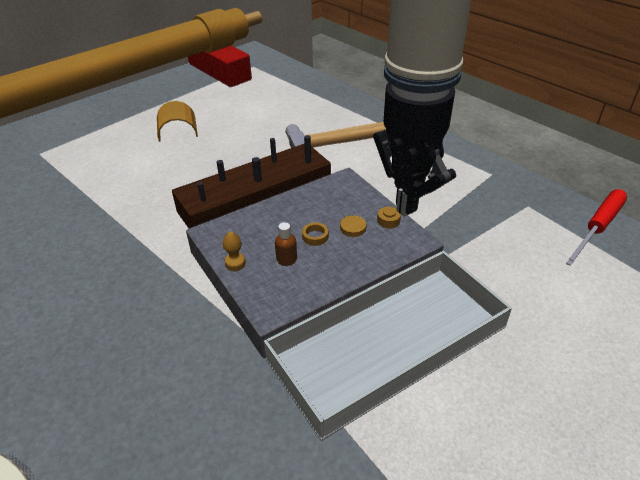

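```bash
python3 - <<'E'
from h import *
s=telemetry.sense(); print(proj("side",s["eef_pos"]), proj("top",s["eef_pos"]))
t=imaging.grab_frame("top"); cv2.imwrite("pics/top2.png",t[:,:,::-1])
for n in ("side","top"): print(n,imaging.mark_of(n,"endcap")[:1])
a=t[100:340,230:470]; b=cv2.imread("pics/side2.png")[130:330,270:470]
cv2.imwrite("pics/c2.png",np.hstack([cv2.resize(a[:,:,::-1],(400,400)),cv2.resize(b,(400,400))]))
E
```

```text
[np.float64(403.62329636960106), np.float64(230.95428717218957)] [np.float64(367.05243268968627), np.float64(182.81630775151487)]
side [{'xy': [389.0, 223.0], 'conf': 0.74}]
top []
```

View pics/c2.png

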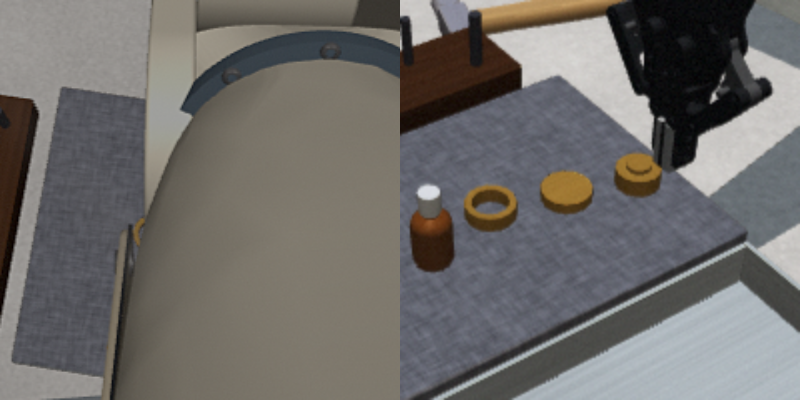

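```bash
python3 - <<'E'
from h import *
s=telemetry.sense(); print(s["clock"],s["eef_pos"],s["qpos"])
print("start proj",proj("side",(638.6,58.4,50)),"side1",proj("side",(637.1,59.6,149.7)))
print("z50",onplane("side",(411,215),50),"z70",onplane("side",(411,215),70))
im=imaging.grab_frame("side"); w=imaging.grab_frame("wrist")
a=im[130:330,270:470]; cv2.imwrite("pics/c3.png",np.hstack([cv2.resize(a,(600,600))[:,:,::-1][:450,150:] if 0 else cv2.resize(a,(400,400))[:,:,::-1],cv2.resize(w,(400,400))[:,:,::-1]]))
c=imaging.calibration("wrist");print(np.round(c["cam_to_world"],2),c["fx"])
for n in ("endcap","rosette","oiler"): print(n,imaging.mark_of("wrist",n)[:1])
E
```

```text
4.7 [626.83319617 -21.14240778  49.84049738] [-3.61904420e-02  5.25581243e-01  1.74024661e+00  1.80472717e-04
  8.75797055e-01 -1.45661164e+00]
start proj [np.float64(366.640982039935), np.float64(200.06447256404047)] side1 [np.float64(368.4964057416194), np.float64(140.00621102448156)]
z50 [659.40134661  -7.3791767   50.        ] z70 [639.30811569 -22.17559338  70.        ]
[[ 1.5000e-01 -9.5000e-01 -2.9000e-01  5.5446e+02]
 [ 9.9000e-01  1.4000e-01  4.0000e-02 -9.7500e+00]
 [-0.0000e+00 -2.9000e-01  9.6000e-01  2.2414e+02]
 [ 0.0000e+00  0.0000e+00  0.0000e+00  1.0000e+00]] 371.64829954431775
endcap [{'xy': [377.6, 275.8], 'conf': 0.96}]
rosette [{'xy': [411.7, 185.3], 'conf': 0.89}]
oiler []
```

View pics/c3.png

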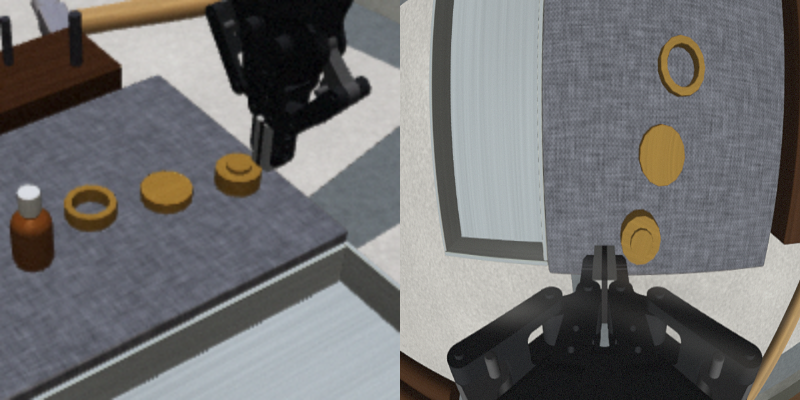

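```bash
cat >> h.py <<'E'
def wray(uv):
    c=imaging.calibration("wrist"); M=np.array(c["cam_to_world"]); v=np.array([(uv[0]-c["cx"])/c["fx"],(uv[1]-c["cy"])/c["fy"]])
    th=np.hypot(*v); k=np.sin(th)/max(th,1e-9); return M[:3,3],M[:3,:3]@np.array([v[0]*k,-v[1]*k,-np.cos(th)])
def wplane(uv,z):
    o,d=wray(uv); return o+d*(z-o[2])/d[2]
def wproj(p):
    c=imaging.calibration("wrist"); M=np.array(c["cam_to_world"]); q=M[:3,:3].T@(np.array(p)-M[:3,3])
    th=np.arctan2(np.hypot(q[0],q[1]),-q[2]); u=np.array([q[0],-q[1]])/np.hypot(q[0],q[1])*th
    return [c["cx"]+c["fx"]*u[0],c["cy"]+c["fy"]*u[1]]
E
python3 - <<'E'
from h import *
s=telemetry.sense(); p=s["eef_pos"]
print("tcp in wrist",wproj(p),"+25",wproj(p+[0,0,25]))
print("endcap",wplane((377.6,275.8),45),"rosette",wplane((411.7,185.3),45))
# board corner right-bottom in crop (765,266),(572,272)
for u,v in ((765,266),(548,262)): print(wplane(((u-400)*1.6,v*1.2),45))
# triangulate visible tip: side px (408,214) and wrist px
o1,d1=ray("side",(405,215)); o2,d2=wray((204*1.6,246*1.2))
A=np.stack([d1,-d2],1); t=np.linalg.lstsq(A,o2-o1,rcond=None)[0]; print(o1+d1*t[0],o2+d2*t[1])
E
```

```text
tcp in wrist [np.float64(326.6584689995391), np.float64(283.99179478401805)] +25 [np.float64(326.6270552383971), np.float64(305.6688919881302)]
endcap [628.44154174   5.80631938  45.        ] rosette [583.79324664  28.07705841  45.        ]
[684.08696849 142.82300198  45.        ]
[640.05507366 -72.9622326   45.        ]
[625.46887397 -22.80036346  78.06165128] [621.2900618  -20.05018245  75.98433367]
```

The wrist view shows the fingertip at about (326,294) full-res, past the endcap and above it. Triangulation puts the real tip about 25 mm higher than the reported TCP, so the finger passed over the endcap. I'll go back behind it and probe downward gently until I feel the felt.

>>> step_arm(moves=[[[0,0,0],[0,0,-0.08],-1],[[0,0,0],[0,0.1,-0.12],-1],[[0,0,0],[0,0.22,-0.12],-1],[[0,0,0],[0,0.34,-0.1],-1],[[0,0,0],[0,0.4,-0.05],-1],[[0,0,0],[0,0.41,0.0],-1],[[0,0,0],[0,0.41,0.03],-1],[[0,0,0],[0,0.41,0.03],-1]])

```text
clock: 5.75
eef_pos: [637.9, 59.0, 42.4]
tcp_rot: [-3.141, -0.003, 2.991]
contact_force: [0.3, 0.5, 0.3]
opening: -0.001
grasp_force: 0.0
```

>>> step_arm(moves=[[[0,0,0],[0,0,0.01],-1],[[0,0,0],[0,0,0.02],-1],[[0,0,0],[0,0,0.03],-1],[[0,0,0],[0,0,0.03],-1]])

```text
clock: 6.15
eef_pos: [639.0, 59.6, 37.8]
tcp_rot: [-3.142, -0.0, 2.991]
contact_force: [-0.7, 0.0, -0.1]
opening: -0.004
grasp_force: 0.0
```

```bash
python3 - <<'E'
from h import *
s=telemetry.sense();print(s["clock"],s["eef_pos"],s["tcp_rot"],s["contact_force"],wb(s["eef_pos"]))
p=s["eef_pos"]; print("tcp",wproj(p),"side",proj("side",p),"25",proj("side",p+[0,0,25]))
im=imaging.grab_frame("side"); w=imaging.grab_frame("wrist")
u,v=map(int,proj("side",p)); a=im[v-90:v+60,u-75:u+75]
b=w[200:350,250:400]; cv2.imwrite("pics/c4.png",np.hstack([cv2.resize(a,(400,400)),cv2.resize(b,(400,400))])[:,:,::-1]); print(u-75,v-90)
E
```

```text
6.15 [638.99411962  59.60012365  37.76158545] [-3.14152321e+00 -1.66906034e-04  2.99099809e+00] [-0.6774259   0.02609791 -0.1254932 ] [107.6  21.9]
tcp [np.float64(326.7282507783925), np.float64(283.92377968747235)] side [np.float64(365.87307434629406), np.float64(206.25378438289607)] 25 [np.float64(366.6220969125816), np.float64(192.46528543849413)]
290 116
```

View pics/c4.png

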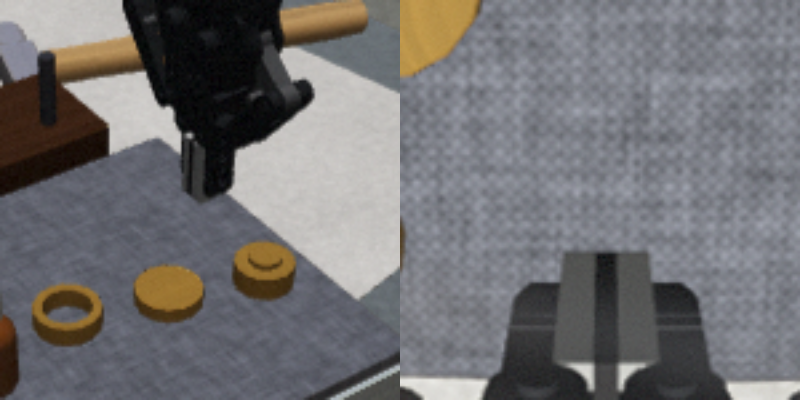

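The side crop shows the tip at about (366,191), which matches the reported TCP plus 27 mm, and there is no contact yet. I continue the probe.

>>> step_arm(moves=[[[0,0,0],[0,0,0.02],-1],[[0,0,0],[0,0,0.04],-1],[[0,0,0],[0,0,0.055],-1],[[0,0,0],[0,0,0.06],-1],[[0,0,0],[0,0,0.06],-1]])

```text
clock: 6.75
eef_pos: [638.9, 59.9, 25.6]
tcp_rot: [-3.141, -0.0, 2.991]
contact_force: [0.2, 0.2, 0.3]
opening: -0.0
grasp_force: 0.0
```

>>> step_arm(moves=[[[0,0,0],[0,0,0.005],-1],[[0,0,0],[0,0,0.01],-1],[[0,0,0],[0,0,0.01],-1]])

```text
clock: 7.05
eef_pos: [639.0, 59.9, 23.8]
tcp_rot: [-3.142, -0.0, 2.991]
contact_force: [-0.1, -0.2, 0.5]
opening: -0.001
grasp_force: 0.0
```

>>> step_arm(moves=[[[0,0,0],[0,0,0.005],-1],[[0,0,0],[0,0,0.01],-1],[[0,0,0],[0,0,0.01],-1]])

```text
clock: 7.35
eef_pos: [639.0, 59.9, 21.7]
tcp_rot: [-3.142, -0.0, 2.991]
contact_force: [-0.3, 0.0, -0.4]
opening: -0.003
grasp_force: 0.0
```

>>> step_arm(moves=[[[0,0,0],[0,0,0.005],-1],[[0,0,0],[0,0,0.01],-1],[[0,0,0],[0,0,0.01],-1]])

```text
clock: 7.65
eef_pos: [639.0, 59.9, 19.7]
tcp_rot: [-3.142, -0.0, 2.991]
contact_force: [-0.2, 0.2, 0.4]
opening: -0.003
grasp_force: 0.0
```

```bash
python3 - <<'E'
from h import *
s=telemetry.sense();p=s["eef_pos"];print(s["clock"],p,s["contact_force"],wb(p))
im=imaging.grab_frame("side")
for n in ("endcap","rosette","collar"): print(n,[ (d["xy"],round(d["conf"],2)) for d in imaging.mark_of("side",n)[:1]])
u,v=366,205; a=im[v-75:v+50,u-60:u+65]
cv2.imwrite("pics/c5.png",cv2.resize(a,(600,600),interpolation=cv2.INTER_NEAREST)[:,:,::-1])
print(u-60,v-75,[ (z,np.round(proj("side",[p[0],p[1],p[2]+z]),1)) for z in (20,25,30)])
E
```

```text
7.65 [638.95534968  59.8608321   19.69637344] [-0.18258959  0.21674421  0.35103165] [107.5  22.2]
endcap [([390.4, 225.8], 0.79)]
rosette [([350.7, 228.5], 0.94)]
collar [([313.2, 237.4], 0.82)]
306 130 [(20, array([365.8, 205.1])), (25, array([365.9, 202.4])), (30, array([366.1, 199.7]))]
```

View pics/c5.png

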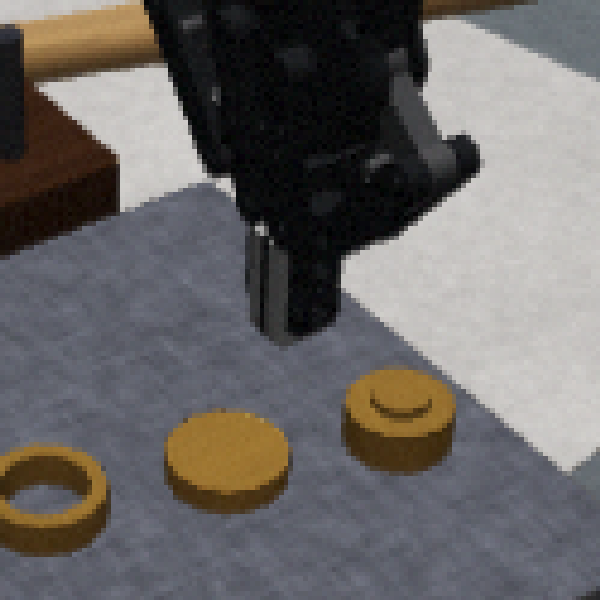

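The crop shows the tip at full-res (365,201), about 47 to 48 mm high and just above the felt, centred behind the endcap lane. I sweep now.

>>> step_arm(moves=[[[0,0,0],[0.005,-0.03,0],-1],[[0,0,0],[0.005,-0.07,0],-1],[[0,0,0],[0.005,-0.12,0],-1],[[0,0,0],[0.005,-0.17,0],-1],[[0,0,0],[0.005,-0.22,0],-1],[[0,0,0],[0.005,-0.26,0],-1],[[0,0,0],[0.005,-0.3,0],-1],[[0,0,0],[0.005,-0.3,0],-1]])

```text
clock: 8.65
eef_pos: [628.9, -0.5, 19.9]
tcp_rot: [-3.141, -0.0, 2.99]
contact_force: [0.2, 0.8, -1.0]
opening: 0.006
grasp_force: 0.0
```

```bash
python3 - <<'E'
from h import *
s=telemetry.sense();p=s["eef_pos"];print(s["clock"],p,s["contact_force"],wb(p))
im=imaging.grab_frame("side");cv2.imwrite("pics/side6.png",im[:,:,::-1]); imaging.grab_frame("wrist")
for n in ("endcap","rosette","collar"):
    for d in imaging.mark_of("side",n)[:1]: print(n,round(d["conf"],2),d["xy"],wb(onplane("side",d["xy"],45)))
    for d in imaging.mark_of("wrist",n)[:1]: print(" w",round(d["conf"],2),wb(wplane(d["xy"],45)))
E
```

```text
8.65 [ 6.28891505e+02 -4.58869365e-01  1.98711952e+01] [ 0.17989719  0.75786615 -0.95235881] [106.7 -39. ]
endcap 0.56 [405.8, 238.3] [104.4 -70.6]
 w 0.62 [106.2 -66.7]
rosette 0.85 [350.1, 227.1] [56.2 -9.9]
 w 0.81 [ 58.2 -14. ]
collar 0.83 [314.0, 237.8] [ 3.3 -0.6]
```

The endcap is sliding straight ahead of the finger. I push it over the edge, then lift.

>>> step_arm(moves=[[[0,0,0],[0,-0.04,0],-1],[[0,0,0],[0,-0.1,0],-1],[[0,0,0],[0,-0.17,0],-1],[[0,0,0],[0,-0.24,0],-1],[[0,0,0],[0,-0.31,0],-1],[[0,0,0],[0,-0.38,0],-1],[[0,0,0],[0,-0.45,0],-1],[[0,0,0],[0,-0.5,0],-1]])

```text
clock: 9.85
eef_pos: [613.8, -99.8, 19.9]
tcp_rot: [-3.141, -0.0, 2.991]
contact_force: [0.4, 0.2, 0.3]
opening: 0.003
grasp_force: 0.0
```

>>> step_arm(moves=[[[0,0,0],[0,0,-0.08],-1],[[0,0,0],[0,0,-0.25],-1],[[0,0,0],[0,0,-0.4],-1],[[0,0,0],[0,0,-0.4],-1]])

```text
clock: 10.25
eef_pos: [617.5, -98.3, 105.4]
tcp_rot: [3.142, 0.008, 2.992]
contact_force: [0.0, -0.3, 1.0]
opening: 0.002
grasp_force: 0.0
```

```bash
python3 - <<'E'
from h import *
s=telemetry.sense();p=s["eef_pos"];print(s["clock"],p,s["contact_force"],wb(p))
im=imaging.grab_frame("side");cv2.imwrite("pics/side7.png",im[:,:,::-1]); imaging.grab_frame("wrist")
for n in ("endcap","rosette","collar"):
    z=4 if n=="endcap" else 45
    for d in imaging.mark_of("side",n)[:1]: print(n,round(d["conf"],2),d["xy"],wb(onplane("side",d["xy"],z)))
    for d in imaging.mark_of("wrist",n)[:1]: print(" w",round(d["conf"],2),wb(wplane(d["xy"],z)))
print(rel(bw(56,28,p[2]),2.991),rel(bw(56,28,20),2.991))
E
```

```text
10.25 [617.47443191 -98.30002659 105.41852031] [ 0.00450874 -0.28046906  0.97097155] [ 110.1 -137.4]
endcap 0.71 [441.0, 284.0] [ 116.8 -133.5]
 w 0.92 [ 105.  -143.7]
rosette 0.65 [352.6, 227.2] [ 59. -12.]
 w 0.9 [ 54.7 -19. ]
collar 0.61 [314.4, 238.0] [ 3.5 -1.3]
 w 0.92 [ 4.6 -1.9]
(array([ 0.   , -0.002,  0.001]), array([ 0.25 ,  0.829, -0.032])) (array([ 0.   , -0.002,  0.001]), array([0.249, 0.829, 0.395]))
```

>>> step_arm(moves=[[[0,0,0],[0.03,0.1,0],-1],[[0,0,0],[0.09,0.3,0],-1],[[0,0,0],[0.15,0.5,0],-1],[[0,0,0],[0.22,0.7,0],-1],[[0,0,0],[0.25,0.81,0],-1],[[0,0,0],[0.255,0.83,0],-1],[[0,0,0],[0.255,0.83,0],-1],[[0,0,0],[0.255,0.83,0.0],-1]])

```text
clock: 11.45
eef_pos: [588.6, 72.8, 99.6]
tcp_rot: [-3.141, -0.0, 2.991]
contact_force: [0.2, 0.2, -1.3]
opening: -0.003
grasp_force: 0.0
```

```bash
python3 - <<'E'
from h import *
s=telemetry.sense();p=s["eef_pos"];print(s["clock"],p,wb(p))
print(rel(bw(56,28,20.5),2.991))
E
```

```text
11.45 [588.60865686  72.75847476  99.60833474] [55.8 27.4]
(array([-0.001, -0.   ,  0.   ]), array([-0.001,  0.003,  0.396]))
```

>>> step_arm(moves=[[[0,0,0],[0,0,0.08],-1],[[0,0,0],[0,0,0.2],-1],[[0,0,0],[0,0,0.31],-1],[[0,0,0],[0,0,0.38],-1],[[0,0,0],[0,0,0.395],-1],[[0,0,0],[0,0,0.395],-1]])

```text
clock: 12.05
eef_pos: [588.6, 73.0, 20.7]
tcp_rot: [-3.141, -0.001, 2.991]
contact_force: [0.1, 0.1, -0.2]
opening: -0.0
grasp_force: 0.0
```

>>> step_arm(moves=[[[0,0,0],[0,-0.03,0],-1],[[0,0,0],[0,-0.07,0],-1],[[0,0,0],[0,-0.12,0],-1],[[0,0,0],[0,-0.17,0],-1],[[0,0,0],[0,-0.22,0],-1],[[0,0,0],[0,-0.26,0],-1],[[0,0,0],[0,-0.3,0],-1],[[0,0,0],[0,-0.3,0],-1]])

```text
clock: 12.85
eef_pos: [579.3, 13.2, 20.8]
tcp_rot: [-3.141, -0.0, 2.99]
contact_force: [0.4, -0.3, -0.1]
opening: -0.001
grasp_force: 0.0
```

```bash
python3 - <<'E'
from h import *
s=telemetry.sense();p=s["eef_pos"];print(s["clock"],p,s["contact_force"],wb(p))
imaging.grab_frame("side"); imaging.grab_frame("wrist")
for n in ("rosette","collar","oiler"):
    for d in imaging.mark_of("side",n)[:1]: print(n,round(d["conf"],2),d["xy"],wb(onplane("side",d["xy"],45)))
    for d in imaging.mark_of("wrist",n)[:1]: print(" w",round(d["conf"],2),wb(wplane(d["xy"],45)))
E
```

```text
12.85 [579.32784236  13.15123349  20.82146745] [ 0.35865194 -0.31004308 -0.08055035] [ 55.6 -33. ]
rosette 0.71 [368.5, 244.5] [ 55.7 -52.4]
 w 0.65 [ 56.4 -58.3]
collar 0.88 [313.1, 238.5] [ 1.5 -1.1]
oiler 0.7 [285.5, 259.3] [-49.6 -15. ]
 w 0.88 [-50.  -17.5]
```

>>> step_arm(moves=[[[0,0,0],[0,-0.04,0],-1],[[0,0,0],[0,-0.1,0],-1],[[0,0,0],[0,-0.17,0],-1],[[0,0,0],[0,-0.24,0],-1],[[0,0,0],[0,-0.32,0],-1],[[0,0,0],[0,-0.4,0],-1],[[0,0,0],[0,-0.48,0],-1],[[0,0,0],[0,-0.54,0],-1]])

```text
clock: 14.05
eef_pos: [563.1, -94.3, 20.9]
tcp_rot: [-3.141, -0.0, 2.991]
contact_force: [0.3, 0.6, -0.5]
opening: 0.002
grasp_force: 0.0
```

>>> step_arm(moves=[[[0,0,0],[0,0,-0.08],-1],[[0,0,0],[0,0,-0.25],-1],[[0,0,0],[0,0,-0.4],-1],[[0,0,0],[0,0,-0.42],-1]])

```text
clock: 14.45
eef_pos: [565.7, -93.5, 108.4]
tcp_rot: [-3.141, 0.006, 2.991]
contact_force: [0.2, -0.4, -0.1]
opening: 0.003
grasp_force: 0.0
```

```bash
python3 - <<'E'
from h import *
s=telemetry.sense();p=s["eef_pos"];print(s["clock"],p,s["contact_force"],wb(p))
im=imaging.grab_frame("side");cv2.imwrite("pics/side8.png",im[:,:,::-1]); imaging.grab_frame("wrist")
for n in ("endcap","rosette","collar","oiler"):
    z=4 if n in("endcap","rosette") else 45
    for d in imaging.mark_of("side",n)[:1]: print(n,round(d["conf"],2),d["xy"],wb(onplane("side",d["xy"],z)))
    for d in imaging.mark_of("wrist",n)[:1]: print(" w",round(d["conf"],2),wb(wplane(d["xy"],z)))
print(rel(bw(4,42,p[2]),2.991))
E
```

```text
14.45 [565.73841419 -93.53397573 108.41214321] [ 0.22240643 -0.40739661 -0.10644648] [  58.2 -140.5]
endcap 0.83 [441.5, 284.6] [ 116.6 -134.7]
 w 0.88 [ 108.4 -145.3]
rosette 0.77 [414.8, 306.2] [  62.6 -143.7]
 w 0.96 [  52.  -158.6]
collar 0.97 [314.5, 237.8] [ 3.8 -1. ]
 w 0.93 [ 0.7 -1.8]
oiler 0.75 [283.7, 260.1] [-52.3 -15. ]
 w 0.94 [-52.1 -19.5]
(array([-0.   , -0.002,  0.001]), array([ 0.256,  0.909, -0.021]))
```

View pics/side8.png

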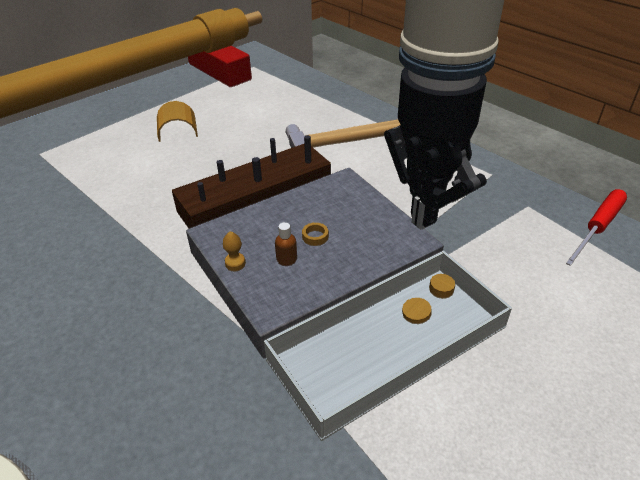

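The rosette at (417,310) and the endcap at (442,285) lie flat in the tray. The collar (315,234), oiler and finial are untouched. The collar is next.

>>> step_arm(moves=[[[0,0,0],[0.03,0.1,0],-1],[[0,0,0],[0.09,0.3,0],-1],[[0,0,0],[0.15,0.5,0],-1],[[0,0,0],[0.22,0.7,0],-1],[[0,0,0],[0.25,0.88,0],-1],[[0,0,0],[0.255,0.91,0],-1],[[0,0,0],[0.255,0.91,0],-1],[[0,0,0],[0.255,0.91,0.0],-1]])

```text
clock: 15.75
eef_pos: [540.2, 94.3, 104.7]
tcp_rot: [-3.141, -0.0, 2.992]
contact_force: [1.0, -0.9, -0.0]
opening: 0.002
grasp_force: 0.0
```

```bash
python3 - <<'E'
from h import *
s=telemetry.sense();p=s["eef_pos"];print(s["clock"],p,wb(p))
print(rel(bw(4,42,20.5),2.991))
E
```

```text
15.75 [540.18315356  94.34308508 104.66951703] [ 4.7 41.4]
(array([-0.001, -0.   ,  0.001]), array([0.003, 0.003, 0.421]))
```

>>> step_arm(moves=[[[0,0,0],[0,0,0.08],-1],[[0,0,0],[0,0,0.2],-1],[[0,0,0],[0,0,0.32],-1],[[0,0,0],[0,0,0.4],-1],[[0,0,0],[0,0,0.42],-1],[[0,0,0],[0,0,0.42],-1]])

```text
clock: 16.35
eef_pos: [540.0, 93.9, 20.5]
tcp_rot: [-3.141, -0.001, 2.99]
contact_force: [0.3, -0.2, 0.0]
opening: 0.002
grasp_force: 0.0
```

>>> step_arm(moves=[[[0,0,0],[0.004,-0.03,0],-1],[[0,0,0],[0.004,-0.07,0],-1],[[0,0,0],[0.004,-0.12,0],-1],[[0,0,0],[0.004,-0.17,0],-1],[[0,0,0],[0.004,-0.22,0],-1],[[0,0,0],[0.004,-0.27,0],-1],[[0,0,0],[0.004,-0.3,0],-1],[[0,0,0],[0.004,-0.3,0],-1]])

```text
clock: 17.15
eef_pos: [530.3, 35.0, 20.9]
tcp_rot: [-3.141, -0.0, 2.99]
contact_force: [-1.0, 0.7, -0.1]
opening: -0.001
grasp_force: 0.0
```

```bash
python3 - <<'E'
from h import *
s=telemetry.sense();p=s["eef_pos"];print(s["clock"],p,s["contact_force"],wb(p))
imaging.grab_frame("side"); imaging.grab_frame("wrist")
for n in ("collar","oiler"):
    for d in imaging.mark_of("side",n)[:1]: print(n,round(d["conf"],2),d["xy"],wb(onplane("side",d["xy"],45)))
    for d in imaging.mark_of("wrist",n)[:1]: print(" w",round(d["conf"],2),wb(wplane(d["xy"],45)))
E
```

```text
17.15 [530.26230595  34.96390358  20.85973292] [-1.03340814  0.74769219 -0.09588754] [  3.8 -18.8]
collar 0.77 [330.4, 256.2] [  1.4 -42.6]
 w 0.59 [  3.2 -44.9]
oiler 0.6 [284.1, 259.7] [-51.5 -14.6]
 w 0.88 [-51.2 -17.6]
```

>>> step_arm(moves=[[[0,0,0],[0,-0.04,0],-1],[[0,0,0],[0,-0.11,0],-1],[[0,0,0],[0,-0.19,0],-1],[[0,0,0],[0,-0.27,0],-1],[[0,0,0],[0,-0.36,0],-1],[[0,0,0],[0,-0.45,0],-1],[[0,0,0],[0,-0.54,0],-1],[[0,0,0],[0,-0.61,0],-1]])

```text
clock: 18.25
eef_pos: [511.6, -86.5, 20.9]
tcp_rot: [-3.141, -0.0, 2.991]
contact_force: [-0.4, -0.0, 0.4]
opening: -0.004
grasp_force: 0.0
```

>>> step_arm(moves=[[[0,0,0],[0,0,-0.08],-1],[[0,0,0],[0,0,-0.25],-1],[[0,0,0],[0,0,-0.42],-1],[[0,0,0],[0,0,-0.6],-1],[[0,0,0],[0,0,-0.7],-1],[[0,0,0],[0,0,-0.7],-1],[[0,0,0],[0,0,-0.7],-1]])

```text
clock: 18.95
eef_pos: [511.9, -85.2, 160.8]
tcp_rot: [-3.142, 0.0, 2.991]
contact_force: [-0.5, -0.3, -0.7]
opening: -0.001
grasp_force: 0.0
```

```bash
python3 - <<'E'
from h import *
s=telemetry.sense();p=s["eef_pos"];print(s["clock"],p,s["contact_force"],wb(p))
im=imaging.grab_frame("side");cv2.imwrite("pics/side9.png",im[:,:,::-1]); imaging.grab_frame("wrist")
for n in ("endcap","rosette","collar","oiler","finial"):
    z=4 if n in("endcap","rosette","collar") else 45
    for d in imaging.mark_of("side",n)[:1]: print(n,round(d["conf"],2),d["xy"],wb(onplane("side",d["xy"],z)))
    for d in imaging.mark_of("wrist",n)[:1]: print(" w",round(d["conf"],2),wb(wplane(d["xy"],z)))
E
```

```text
18.95 [511.92070192 -85.18792327 160.76807933] [-0.54575225 -0.31564314 -0.74994905] [   3.8 -140.3]
endcap 0.66 [442.4, 285.9] [ 116.  -137.1]
rosette 0.97 [413.3, 306.0] [  61.2 -142.4]
 w 0.9 [  59.  -157.9]
collar 0.81 [381.2, 330.4] [   3.1 -150.4]
 w 0.68 [   2.  -163.6]
oiler 0.81 [289.4, 260.9] [-47.  -20.3]
 w 0.68 [-49.2 -18.3]
finial 0.76 [237.6, 265.2] [-105.7   10. ]
 w 0.59 [-107.5   13.2]
```

View pics/side9.png

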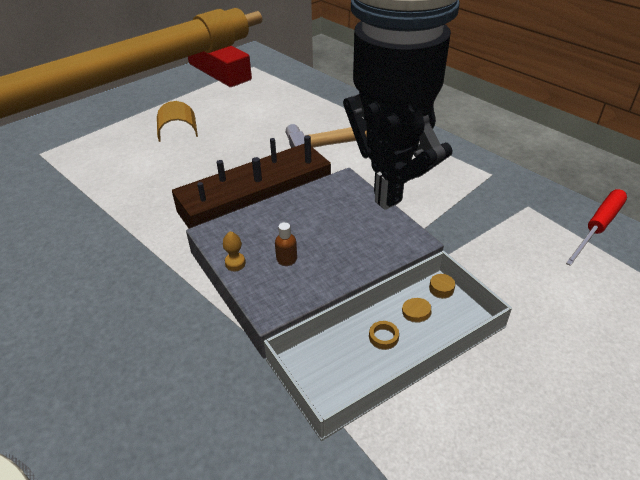

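The collar (384,334), rosette (417,310) and endcap (442,285) all lie in the tray. The finial and bottle are standing in place, and the arm is clear of everything.

```bash
python3 -c "
from rig import r; print(r.sign_off())"
```

```text
the job is handed in; nothing more can be done
None
```

I swept the collar, rosette and end cap into the tray, left the finial and oil bottle standing where they were, and handed the job in at about 19 s of the 58 s; no verdict came back.

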